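# Sort a food parcel by date sticker under the station's status selector

### The arm

A 7-joint arm with a two-finger parallel gripper is mounted at the origin on the work surface. World frame = base frame: x ahead of the robot, y to its left, z up, the work surface at z = 0. Lengths are in m, angles in rad, forces in N, time in s.
With the tool pointing down it reaches from about 0.35 to 0.9 m from the base axis. Payload 8.1 kg.
Tool frame: the origin (TCP) lies midway between the tips of the shut fingers; the grasp point (between the pads) lies behind it (manip.pinch_z is the z of the grasp point in the tool frame, in m); z points along the fingers, y is the direction in which the jaws open and shut (so a half turn about z gives the same grasp; the last joint's range is limited). The gripper opens to 92 mm and grips with 3 to 60 N. Pads are 19 mm wide; open, the fingers measure 130 mm over their backs; the gripper's body (75 mm by 190 mm) begins 47 mm behind the grasp point.
Start: joints at [1.005, 0.434, 0.025, 1.573, -0.012, 1.134, -0.075], TCP at [0.279, -0.559, 0.227] pointing down, gripper open.
Joint ranges: [-2.62, 2.62], [-0.44, 2.09], [-1.27, 1.32], [0.08, 2.57], [-1.32, 4.46], [0.12, 2], [-2.74, 2.74]. Speed limits (rad/s): [2.22, 2.22, 3.01, 3.01, 3.14, 3.14, 3.14].

### API

Orientations are given as [roll, pitch, yaw] about the fixed x, y, z axes, in that order (R = Rz(yaw) Ry(pitch) Rx(roll)).
In Python, from workcell import status, read_camera, calibration, manip gives the robot as it stands.
- The arm moves only by the tool drive_tool, never from a script. Its argument "deltas" is a list of rows, each an object with "turn": the turn, a rotation vector about the tool's x, y, z in rad, a list of three; "travel": the shift along the tool's x, y, z in mm, a list of three; "fingers": the finger opening in mm, from 0 to 91.8. In form: [{"turn": [wx, wy, wz], "travel": [tx, ty, tz], "fingers": fingers}, ...]. A call has 1 to 20 rows; each row is the pose to reach, as a shift and turn from the pose measured when the call began, along the tool's axes at that moment; what a row does not reach only later rows make up. A row lasts 1/12 s, in which the tool goes at most 41.7 mm and 7.16 degrees, less where a joint would pass 70% of its speed; a pose out of reach is approached as far as the arm can. A call with a gripper value outside its range is refused whole. The fingers move at their own pace and stop on an object; the grip force is fixed at half the most. Time passes only in rows, so rows that repeat a pose let the fingers close. It gives the time, the measured TCP pose, the force and the opening at its end, in the units of the state.
- status.get_obs(): the state, without advancing time (a new reading comes with each control period).
- read_camera(name): name is "scene" or "top" or "wrist"; returns (picture, depth): 480x640x3 uint8, red, green, blue; 480x640 float32, m along the optical axis (not along the pixel's ray), 0 where there is no reading.
- calibration(name): a dict with "camera_matrix" (3x3 intrinsics, pixels), "extrinsics" (4x4, takes a point from camera to world coordinates). Camera axes: x right, y down, z forward; pixel columns grow to the right and rows downward; lengths in m; the calibration is good to about 2 mm. A picture is of the moment at which its call begins: read the wrist's pose just before it. calibration takes no time and is no camera call; for the wrist camera it gives the pose at the moment of the call.
- manip.sign_off(): hands the job in, once; it reports no verdict.
The state is a dict: "time_s": time; "q": joint angles; "qd": joint speeds; "joint_torque": joint torques, N m; "eef_pos": TCP position; "orientation": TCP orientation; "force": force on the tool from outside, world axes, zero at the start; "torque": the same for the moment, N m; "finger_gap": finger opening in m.
Only numpy, scipy, OpenCV 4.12 (cv2) and the standard library are available. Lean on these libraries where they do the work, as an engineer would, in place of code of your own. Each camera call takes 0.05 s, during which the arm holds its last target. There are 200 camera calls.

### The job

At the food pantry's packing counter, first turn the panel's selector to its yellow mark (checking) before any food is moved. Then stand every food item with a green sticker upright on the floor of the blue crate and every one with a red sticker upright on the floor of the grey tray, and once all are sorted, turn the selector to its green mark (ready). Leave the candy jar, clipboard and sticker roll where they are.

Things in the scene. Friction and masses are not known exactly. Their poses are not given: they have to be found in the camera images.
- jar_green_center (a point): Centre (half-way up, on the upright axis) of a squat round food jar, 58 mm in diameter (lid too), 75 mm tall, pale yellow contents, orange-striped white label, white lid; about 200 g. A round GREEN sticker, 28 mm across, lies on its top. Own z points up when it stands. At the start it stands on the mat, about 100 mm from its neighbours. May be absent.
- can_green_center (a point): Centre (half-way up, on the upright axis) of a small round food can, 54 mm in diameter (55 mm over the label), 70 mm tall, brown label with a white band, bare metal top; about 190 g. A round GREEN sticker, 28 mm across, lies on its top. Own z points up when it stands. At the start it stands on the mat, about 100 mm from its neighbours. May be absent.
- carton_green_center (a point): Centre (half-way up, on the upright axis) of an upright cream food carton with a purple band, 50 mm (own x) by 64 mm (own y) by 75 mm tall; about 170 g. A round GREEN sticker, 28 mm across, lies on its top. Own z points up when it stands. At the start it stands on the mat, about 100 mm from its neighbours. May be absent.
- jar_red_center (a point): Centre (half-way up, on the upright axis) of a squat round food jar, 58 mm in diameter (lid too), 75 mm tall, pale yellow contents, orange-striped white label, white lid; about 200 g. A round RED sticker, 28 mm across, lies on its top. Own z points up when it stands. At the start it stands on the mat, about 100 mm from its neighbours. May be absent.
- can_red_center (a point): Centre (half-way up, on the upright axis) of a small round food can, 54 mm in diameter (55 mm over the label), 70 mm tall, brown label with a white band, bare metal top; about 190 g. A round RED sticker, 28 mm across, lies on its top. Own z points up when it stands. At the start it stands on the mat, about 100 mm from its neighbours. May be absent.
- carton_red_center (a point): Centre (half-way up, on the upright axis) of an upright cream food carton with a purple band, 50 mm (own x) by 64 mm (own y) by 75 mm tall; about 170 g. A round RED sticker, 28 mm across, lies on its top. Own z points up when it stands. At the start it stands on the mat, about 100 mm from its neighbours. May be absent.
- crate: Blue parcel crate, an open-topped shallow box fixed to the counter: 300 mm (own x) by 160 mm (own y) by 40 mm tall outside, walls and floor 6 mm thick. Origin: centre of its underside; z up. Takes three items in a row along its x. It stands at the left or the right of the mat.
- tray: Light grey return tray, same size and shape as the blue crate (300 x 160 x 40 mm, walls and floor 6 mm), fixed to the counter on the other side of the mat. Origin: centre of its underside; own x along its length; z up.
- mat: Thin flat tan mat (220 mm along own x, 330 mm along own y), level with the counter top (z = 0), on which the items stand at the start in two rows of three places. Origin at its centre.
- panel: Fixed grey status panel beyond the mat, 100 mm (own x) by 140 mm (own y) by 35 mm tall, with the selector knob in the middle of its black top and four coloured marks round the knob's far side. Origin: centre of its underside, on the knob's axis; z up.
- selector_grip (a point): Point on the selector knob's upright axis at the height to grip, 72 mm above the counter when flat. The knob has a 44 mm disc 8 mm thick with an upright bar grip on it, 42 mm long (own x), 14 mm wide (own y), 38 mm tall with the disc; the bar's top is 7 mm above this point and the disc's top 23 mm below it. The white pointer line lies on the bar's -x half, so own -x points to the mark.
- selector (a joint): Angle of the selector knob, rad, growing CLOCKWISE seen from above. Detents at the four marks: 0 = white (closed), 0.75 = yellow (checking), 1.50 = green (ready), 2.25 = red (help). End stops at 0 and 2.25. Between marks a spring pulls it to the nearer one (up to about 0.06 N m); it clicks over half-way and stays. It starts at green or red, seldom balanced between the two.
- candy_jar_top (a point): Near edge of the red lid (40 mm from its axis, on own -x) of a clear candy jar, 100 mm in diameter, 98 mm tall, a bystander beyond the work. Leave it alone.
- clipboard_corner (a point): A corner, at the end away from the clip and on the near side, of a small wooden clipboard, 170 x 110 mm, lying flat, a bystander. Leave it alone.
- sticker_roll_edge (a point): Near edge of the top of a white sticker roll, 80 mm in diameter, 30 mm tall, lying flat beyond the panel, a bystander. Leave it alone.
Mind the look-alikes: they are no part of the job. There is more than one size of the panel; the job needs the larger.

How it is judged:
By the outcome, as a careful person would: the job done as asked, in the order asked, and still so for the second after the job is handed in, with the robot touching nothing.
Of jar_green, can_green, carton_green, jar_red, can_red, carton_red only 4 to 6 are there at a start; the rules pass over those that are not, and their reading is None.
At some moment in a run one of jar_green, can_green, carton_green, jar_red, can_red, carton_red may be knocked a few centimetres aside while the robot is not near it.
It also fails if it takes over 210 s, if anything falls off the work surface, if the arm or the gripper's body presses on something with over 40 N, if the wrist force passes 120 N, or if a joint passes its speed limit or range.

## Working session

There is one attempt and no reset: what is moved stays moved. The work goes in short steps, Python scripts to look and compute and a tool call to move; the robot and the scene stay as the last step left them, time stands still between calls to the robot, and variables do not carry over. Pictures are saved under pics/ and viewed, about 12 in all and at most 16, crops included, and the job is handed in when it is done.

Besides the shell and the picture viewer there is one more tool, called as name(argument=value, ...) on one line, values as JSON. drive_tool: Moves the arm, as the interface text tells. Its arguments: {"type":"object","properties":{"deltas":{"type":"array"}},"required":["deltas"]}

```bash
mkdir -p pics; ls
python3 - <<'E'
from workcell import status, read_camera, calibration, manip
import cv2,numpy as np
print(status.get_obs()); print(manip.pinch_z)
for n in("top","scene"):
    p,d=read_camera(n); cv2.imwrite(f"pics/{n}0.png",p[:,:,::-1]); np.save(f"{n}0.npy",d)
    c=calibration(n);print(n,np.round(c["camera_matrix"],1).tolist(),np.round(c["extrinsics"],4).tolist())
c=calibration("wrist");print(np.round(c["camera_matrix"],1).tolist(),np.round(c["extrinsics"],4).tolist())
E
```

```text
pics
{'time_s': 0.0, 'q': array([ 1.00540936,  0.43518645,  0.0249802 ,  1.57412838, -0.01159002,
        1.13399018, -0.07513929]), 'qd': array([ 0.00050699, -0.00011236,  0.00135663,  0.00044612,  0.00038561,
        0.0002496 ,  0.00052425]), 'joint_torque': array([ 1.53402566e-04, -6.67867827e+01,  9.84875411e-01, -3.14457607e+01,
       -6.07028184e-02,  4.32703074e-02,  1.70242606e-04]), 'eef_pos': array([ 0.27873369, -0.55881713,  0.22595566]), 'orientation': array([-3.14003271e+00,  1.53709907e-04,  4.62675328e-01]), 'force': array([0.1727591 , 0.74988267, 0.27828424]), 'torque': array([-0.00386712,  0.03198747,  0.03196791]), 'finger_gap': 0.09162458793012135}
-0.0188
top [[544.3, 0.0, 314.8], [0.0, 544.3, 246.6], [0.0, 0.0, 1.0]] [[-0.0025, -0.9826, 0.1855, 0.3071], [-1.0, 0.0012, -0.0072, 0.0126], [0.0068, -0.1855, -0.9826, 1.2739], [0.0, 0.0, 0.0, 1.0]]
scene [[440.7, 0.0, 316.2], [0.0, 440.7, 241.9], [0.0, 0.0, 1.0]] [[-0.7512, 0.4755, -0.4579, 1.03], [0.6601, 0.5407, -0.5215, 0.5293], [-0.0004, -0.694, -0.72, 0.8177], [0.0, 0.0, 0.0, 1.0]]
[[402.6, 0.0, 318.2], [0.0, 402.6, 237.7], [0.0, 0.0, 1.0]] [[0.4459, -0.8508, -0.2782, 0.3553], [-0.8951, -0.4243, -0.1369, -0.5223], [-0.0016, 0.31, -0.9507, 0.3841], [0.0, 0.0, 0.0, 1.0]]
```

View pics/top0.png

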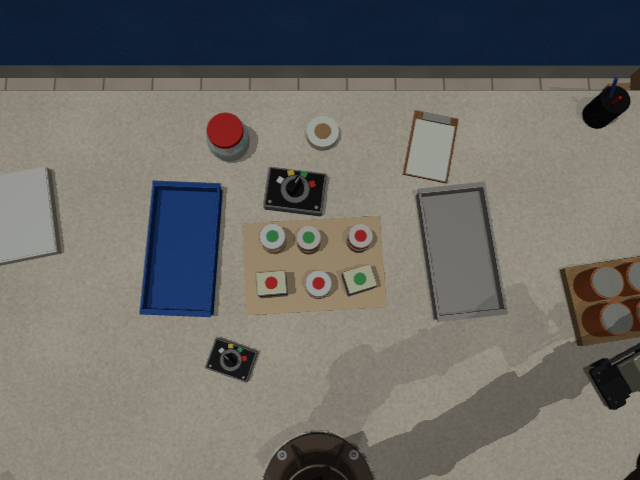

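View pics/scene0.png

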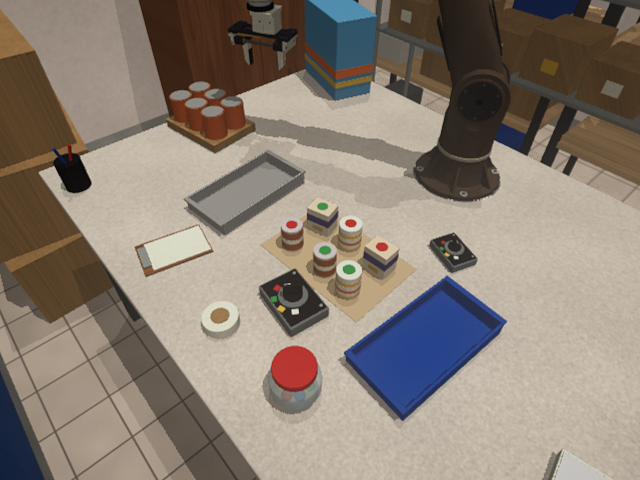

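The top view shows two panels. One is at (295,190), beyond the mat, and is clearly larger. The other is a small look-alike at (231,359), near the base, so the (295,190) one fits the description. The crate is at the left (+y) and the tray at the right.

There are six items:

| Item | Pixel in top view |
|---|---|
| jar_green | (272,237) |
| can_green | (309,238) |
| can_red | (360,236) |
| carton_red | (271,283) |
| jar_red | (318,284) |
| carton_green | (360,279) |

Next I'll measure them and take a confirming crop.

```bash
cat > h.py <<'E'
from workcell import status, read_camera, calibration, manip
import cv2,numpy as np
def ray(n,uv,z,c=None):
    c=c or calibration(n);K=np.array(c["camera_matrix"]);T=np.array(c["extrinsics"])
    r=T[:3,:3]@np.linalg.solve(K,np.r_[uv,1.]);o=T[:3,3]
    return (o+r*(z-o[2])/r[2])[:2]
def cloud(n,d,c=None):
    c=c or calibration(n);K=np.array(c["camera_matrix"]);T=np.array(c["extrinsics"])
    v,u=np.mgrid[:480,:640];P=np.stack([(u-K[0,2])/K[0,0]*d,(v-K[1,2])/K[1,1]*d,d],-1)
    return P@T[:3,:3].T+T[:3,3]
def blobs(mask,amin,amax=1e9):
    k,_,st,ce=cv2.connectedComponentsWithStats(mask.astype(np.uint8))
    return [(ce[i],st[i,4]) for i in range(1,k) if amin<=st[i,4]<=amax]
def colour(p,name):
    h=cv2.cvtColor(p,cv2.COLOR_RGB2HSV);H,S,V=[h[...,i].astype(int) for i in range(3)]
    return {"red":((H<8)|(H>172))&(S>150)&(V>90),"green":(H>45)&(H<85)&(S>100)&(V>60),
     "blue":(H>100)&(H<130)&(S>150)&(V>60)}[name]
def go(x,y,z,yaw):
    """prints travel (mm, tool axes) and turn z to reach TCP x,y,z (m) with yaw, tool down"""
    from scipy.spatial.transform import Rotation as Ro
    s=status.get_obs();R=Ro.from_euler('xyz',s["orientation"]);G=Ro.from_euler('xyz',[np.pi,0,yaw])
    print("travel",np.round(R.inv().apply(np.array([x,y,z])-s["eef_pos"])*1000,1),"turn",np.round((R.inv()*G).as_rotvec(),3))
E
python3 - <<'E'
from h import *
p=cv2.imread("pics/top0.png")[:,:,::-1].copy();d=np.load("top0.npy");C=cloud("top",d)
c=calibration("top")
for n in("red","green"):
    for ce,a in blobs(colour(p,n),40,300):
        z=np.median(C[int(ce[1])-2:int(ce[1])+3,int(ce[0])-2:int(ce[0])+3,2])
        print(n,ce.round(1),a,"z",z.round(3),ray("top",ce,z,c).round(4))
# tops of items
m=(C[...,2]>.06)&(C[...,2]<.085)
v,u=np.nonzero(m);
mm=m.copy();mm[:,:235]=0;mm[:,395:]=0;mm[:215]=0;mm[310:]=0
for ce,a in blobs(mm,150):
    k,l=cv2.connectedComponents(mm.astype(np.uint8));L=l[int(ce[1]),int(ce[0])]
    q=C[l==L][:,:2].astype(np.float32);r=cv2.minAreaRect(q*1000);print("item",ce.round(0),a,np.round(r[0],1),np.round(r[1],1),round(r[2],1))
def rect(mask,nm):
    q=C[mask][:,:2].astype(np.float32)*1000;r=cv2.minAreaRect(q);print(nm,np.round(r[0],1),np.round(r[1],1),round(r[2],1))
b=(C[...,2]>.03)&(C[...,2]<.05)
def box(u0,u1,v0,v1,m):
    z=np.zeros_like(m);z[v0:v1,u0:u1]=m[v0:v1,u0:u1];return z
rect(box(130,230,170,325,b),"crate");rect(box(405,515,170,330,b),"tray")
rect(box(255,335,160,222,(C[...,2]>.028)&(C[...,2]<.042)),"panel")
rect(box(255,335,160,222,(C[...,2]>.065)&(C[...,2]<.09)),"knobtop")
rect(box(205,260,110,150,C[...,2]>.08),"candy"); rect(box(300,345,110,150,C[...,2]>.02),"roll")
a=cv2.resize(p[155:225,250:345],None,fx=6,fy=6,interpolation=2);b2=cv2.resize(p[330:390,195:270],None,fx=4,fy=4,interpolation=2)
o=np.zeros((420,570+300,3),np.uint8);o[:420,:570]=a;o[:240,570:]=b2
cv2.imwrite("pics/panel0.png",cv2.resize(o,(800,386))[:,:,::-1])
E
```

```text
red [360.1 235.3] 101 z 0.07 [ 0.5601 -0.0986]
red [270.9 282.4] 109 z 0.075 [0.4528 0.1013]
red [318.2 282.8] 104 z 0.075 [ 0.4518 -0.0034]
green [271.9 235.8] 102 z 0.076 [0.5581 0.1002]
green [308.1 237.1] 100 z 0.07 [0.5562 0.0189]
green [359.5 278.5] 111 z 0.074 [ 0.4614 -0.0951]
item [272. 236.] 525 [558.1 100.4] [55.9 57.3] 66.5
item [360. 236.] 458 [559.9 -97.9] [53.6 52.8] 30.1
item [308. 237.] 454 [556.1  20. ] [52.6 53.5] 86.3
item [359. 279.] 662 [461.9 -94.4] [50.4 64.5] 17.2
item [271. 283.] 669 [453.  102.1] [50.6 64.1] 5.1
item [318. 283.] 534 [450.8  -1.8] [55.5 56.1] 88.9
crate [541.1 314.1] [162. 316.] 87.5
tray [ 533.4 -334.6] [315.  162.8] 6.1
panel [679.1  51.5] [139.6 101.3] 82.5
knobtop [678.9  51.9] [14.5 42. ] 57.2
candy [583.6 103. ] [575.9  83. ] 26.3
roll [587.7 -14.3] [ 78.  561.4] 89.9
```

View pics/panel0.png

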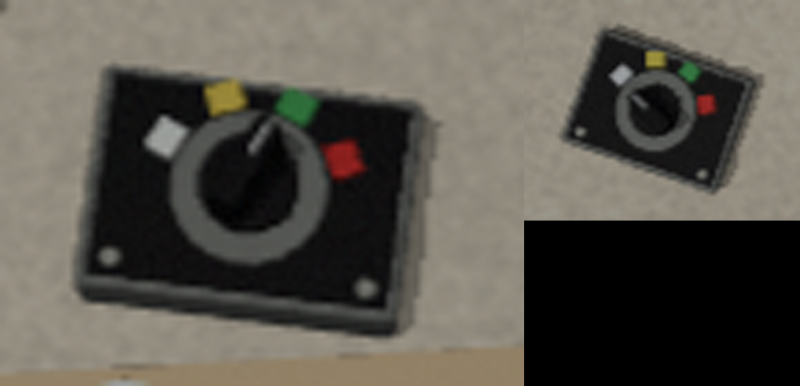

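The crop shows the large panel's pointer at green, at about -33° in world. Yellow is at about +14°, so the knob needs a turn of +43° counter-clockwise. I'll approach the knob now.

```bash
python3 -c "
from h import *
go(.679,.052,.16,-.572)"
```

```text
travel [ 630.8 -367.9   66.5] turn [-1.000e-03  1.000e-03  1.035e+00]
```

drive_tool(deltas=[{"turn": [0, 0, 0.5], "travel": [315, -184, 0], "fingers": 45}, {"turn": [0, 0, 0.5], "travel": [315, -184, 0], "fingers": 45}, {"turn": [0, 0, 0.5], "travel": [315, -184, 0], "fingers": 45}, {"turn": [0, 0, 0.5], "travel": [315, -184, 0], "fingers": 45}, {"turn": [0, 0, 0.5], "travel": [315, -184, 0], "fingers": 45}, {"turn": [0, 0, 0.5], "travel": [315, -184, 0], "fingers": 45}, {"turn": [0, 0, 0.5], "travel": [315, -184, 0], "fingers": 45}, {"turn": [0, 0, 0.5], "travel": [315, -184, 0], "fingers": 45}, {"turn": [0, 0, 0.5], "travel": [315, -184, 0], "fingers": 45}, {"turn": [0, 0, 1.035], "travel": [631, -368, 40], "fingers": 45}, {"turn": [0, 0, 1.035], "travel": [631, -368, 40], "fingers": 45}, {"turn": [0, 0, 1.035], "travel": [631, -368, 40], "fingers": 45}, {"turn": [0, 0, 1.035], "travel": [631, -368, 40], "fingers": 45}, {"turn": [0, 0, 1.035], "travel": [631, -368, 40], "fingers": 45}, {"turn": [0, 0, 1.035], "travel": [631, -368, 40], "fingers": 45}, {"turn": [0, 0, 1.035], "travel": [631, -368, 40], "fingers": 45}, {"turn": [0, 0, 1.035], "travel": [631, -368, 66], "fingers": 45}, {"turn": [0, 0, 1.035], "travel": [631, -368, 66], "fingers": 45}, {"turn": [0, 0, 1.035], "travel": [631, -368, 66], "fingers": 45}, {"turn": [0, 0, 1.035], "travel": [631, -368, 66], "fingers": 45}])

```text
time_s: 1.77
eef_pos: [0.6786, 0.0567, 0.1577]
orientation: [3.141, 0.005, -0.567]
force: [-0.4, -0.8, 0.2]
finger_gap: 0.045
```

```bash
python3 -c "
from h import *
go(.679,.052,.055,-.572)
p,d=read_camera('wrist');cv2.imwrite('pics/w1.png',p[:,:,::-1])
C=cloud('wrist',d);m=(C[...,2]>.07)&(C[...,2]<.09)&(abs(C[...,0]-.68)<.05)&(abs(C[...,1]-.05)<.05)
q=C[m][:,:2].astype(np.float32)*1000;print(len(q),cv2.minAreaRect(q))"
```

```text
travel [  3.4   3.7 102.6] turn [0.    0.005 0.005]
1453 ((679.7470703125, 47.12911605834961), (13.881365776062012, 41.49559783935547), 57.99180221557617)
```

View pics/w1.png

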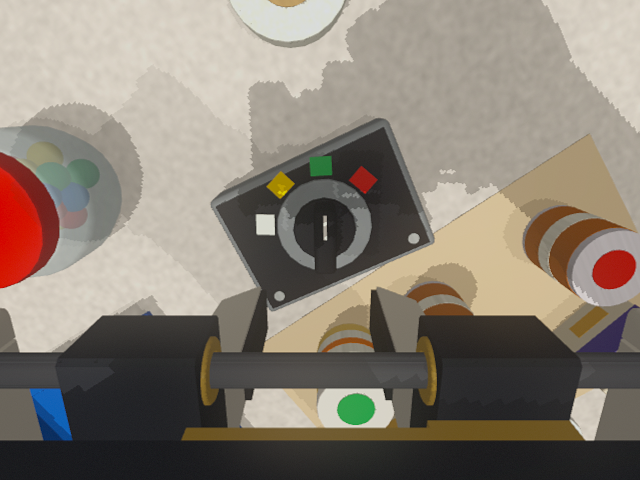

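The wrist view shows the pointer of the large panel, at (325,235), on green at (320,165). The two cameras disagree by about 5 mm in y, so I'll re-measure now the arm has settled.

```bash
cat >> h.py <<'E'
def wcloud(n=1):
    p,d=read_camera('wrist');p,d=read_camera('wrist');return p,cloud('wrist',d)
def knob(n):
    p,d=read_camera(n);C=cloud(n,d);m=(C[...,2]>.07)&(C[...,2]<.09)&(abs(C[...,0]-.68)<.04)&(abs(C[...,1]-.05)<.04)
    q=C[m][:,:2].astype(np.float32)*1000;return len(q),cv2.minAreaRect(q)
E
python3 -c "
from h import *
print(status.get_obs()['eef_pos'],status.get_obs()['qd'].round(3))
print(knob('wrist'),knob('scene'))
go(.679,.050,.055,-.56)"
```

```text
[0.67850548 0.05350302 0.1588734 ] [ 0.036 -0.04   0.037  0.013  0.008  0.003  0.007]
(1411, ((680.0499877929688, 48.2291259765625), (14.00374984741211, 41.46637725830078), 58.54093551635742)) (141, ((679.7877807617188, 52.76124954223633), (16.209226608276367, 41.167354583740234), 57.5675048828125))
travel [  0.5   0.2 105.6] turn [ 0.001  0.001 -0.014]
```

drive_tool(deltas=[{"turn": [0, 0, 0], "travel": [0, -1, 40], "fingers": 45}, {"turn": [0, 0, 0], "travel": [0, -1, 70], "fingers": 45}, {"turn": [0, 0, 0], "travel": [0, -1, 90], "fingers": 45}, {"turn": [0, 0, 0], "travel": [0, -1, 103], "fingers": 45}, {"turn": [0, 0, 0], "travel": [0, -1, 103], "fingers": 45}, {"turn": [0, 0, 0], "travel": [0, -1, 103], "fingers": 45}, {"turn": [0, 0, 0], "travel": [0, -1, 103], "fingers": 0}, {"turn": [0, 0, 0], "travel": [0, -1, 103], "fingers": 0}, {"turn": [0, 0, 0], "travel": [0, -1, 103], "fingers": 0}, {"turn": [0, 0, 0], "travel": [0, -1, 103], "fingers": 0}, {"turn": [0, 0, 0], "travel": [0, -1, 103], "fingers": 0}, {"turn": [0, 0, 0], "travel": [0, -1, 103], "fingers": 0}])

```text
time_s: 2.92
eef_pos: [0.6794, 0.0512, 0.0581]
orientation: [3.141, 0.0, -0.574]
force: [-0.9, -0.1, 3.1]
finger_gap: 0.0135
```

drive_tool(deltas=[{"turn": [0, 0, -0.12], "travel": [0, 0, 0], "fingers": 0}, {"turn": [0, 0, -0.24], "travel": [0, 0, 0], "fingers": 0}, {"turn": [0, 0, -0.36], "travel": [0, 0, 0], "fingers": 0}, {"turn": [0, 0, -0.48], "travel": [0, 0, 0], "fingers": 0}, {"turn": [0, 0, -0.6], "travel": [0, 0, 0], "fingers": 0}, {"turn": [0, 0, -0.72], "travel": [0, 0, 0], "fingers": 0}, {"turn": [0, 0, -0.81], "travel": [0, 0, 0], "fingers": 0}, {"turn": [0, 0, -0.81], "travel": [0, 0, 0], "fingers": 0}, {"turn": [0, 0, -0.81], "travel": [0, 0, 0], "fingers": 0}, {"turn": [0, 0, -0.81], "travel": [0, 0, 0], "fingers": 45}, {"turn": [0, 0, -0.81], "travel": [0, 0, 0], "fingers": 45}, {"turn": [0, 0, -0.81], "travel": [0, 0, 0], "fingers": 45}, {"turn": [0, 0, -0.81], "travel": [0, 0, -40], "fingers": 45}, {"turn": [0, 0, -0.81], "travel": [0, 0, -80], "fingers": 45}, {"turn": [0, 0, -0.81], "travel": [0, 0, -120], "fingers": 45}, {"turn": [0, 0, -0.81], "travel": [0, 0, -120], "fingers": 45}])

```text
time_s: 4.25
eef_pos: [0.6838, 0.0518, 0.1872]
orientation: [3.14, -0.012, 0.235]
force: [1.3, 1.1, 0.2]
finger_gap: 0.0446
```

Run:
```python
from h import *
print(knob('wrist'))
p,d=read_camera('wrist');cv2.imwrite('pics/w2.png',cv2.resize(p[:,:,::-1],(480,360)))
go(.559,.1005,.14,np.pi/2);go(.559,.1005,.14,-np.pi/2); print(status.get_obs()['q'].round(2))
```

```text
(1109, ((678.3369750976562, 50.63329315185547), (41.189937591552734, 13.570683479309082), 13.706694602966309))
travel [-107.   -76.4   40. ] turn [ 0.003 -0.003 -1.336]
travel [-107.   -76.4   40. ] turn [-0.003 -0.003  1.806]
[-0.02  0.58 -0.22  1.46  0.13  1.11 -1.6 ]
```

View pics/w2.png

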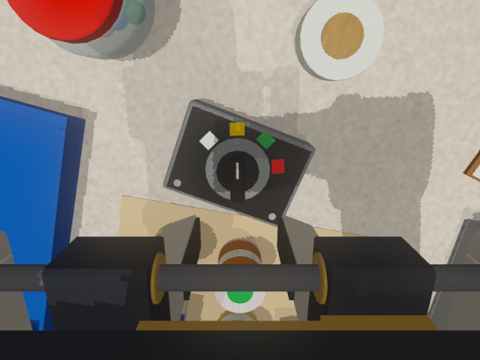

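The pointer (237,170) is now on yellow (237,128). Next I'll pick jar_green with a diagonal jaw, because can_green is only about 80 mm from it.

```bash
cat >> h.py <<'E'
def see(n="top"):
    p,d=read_camera(n);c=calibration(n);C=cloud(n,d,c);out=[]
    for k in("red","green"):
        for ce,a in blobs(colour(p,k),40,400 if n=="top" else 9000):
            i,j=int(ce[1]),int(ce[0]);z=np.median(C[max(i-2,0):i+3,max(j-2,0):j+3,2])
            if .05<z<.13: out.append((k,"z%.3f"%z,ray(n,ce,z,c).round(3).tolist()))
    print(*out,sep="\n");return p,C
E
python3 -c "
from h import *
see()
go(.5585,.1005,.13,.78);go(.5585,.1005,.033,.78)"
```

```text
('red', 'z0.075', [0.453, 0.101])
('green', 'z0.075', [0.558, 0.1])
travel [-106.1  -76.5   48.4] turn [ 0.001 -0.    -0.545]
travel [-106.2  -76.5  145.4] turn [ 0.001 -0.    -0.545]
```

drive_tool(deltas=[{"turn": [0, 0, -0.12], "travel": [-35, -25, 20], "fingers": 75}, {"turn": [0, 0, -0.24], "travel": [-70, -50, 40], "fingers": 75}, {"turn": [0, 0, -0.36], "travel": [-95, -68, 48], "fingers": 75}, {"turn": [0, 0, -0.48], "travel": [-106, -76, 48], "fingers": 75}, {"turn": [0, 0, -0.545], "travel": [-106, -76, 48], "fingers": 75}, {"turn": [0, 0, -0.545], "travel": [-106, -76, 48], "fingers": 75}, {"turn": [0, 0, -0.545], "travel": [-106, -76, 48], "fingers": 75}, {"turn": [0, 0, -0.545], "travel": [-106, -76, 85], "fingers": 75}, {"turn": [0, 0, -0.545], "travel": [-106, -76, 120], "fingers": 75}, {"turn": [0, 0, -0.545], "travel": [-106, -76, 145], "fingers": 75}, {"turn": [0, 0, -0.545], "travel": [-106, -76, 145], "fingers": 75}, {"turn": [0, 0, -0.545], "travel": [-106, -76, 145], "fingers": 75}, {"turn": [0, 0, -0.545], "travel": [-106, -76, 145], "fingers": 0}, {"turn": [0, 0, -0.545], "travel": [-106, -76, 145], "fingers": 0}, {"turn": [0, 0, -0.545], "travel": [-106, -76, 145], "fingers": 0}, {"turn": [0, 0, -0.545], "travel": [-106, -76, 145], "fingers": 0}, {"turn": [0, 0, -0.545], "travel": [-106, -76, 145], "fingers": 0}])

```text
time_s: 5.82
eef_pos: [0.5598, 0.1006, 0.035]
orientation: [3.14, -0.002, 0.78]
force: [-1.1, 0.2, 8.0]
finger_gap: 0.0577
```

```bash
python3 -c "
from h import *
go(.636,.310,.16,.78);go(.636,.310,.043,.78)"
```

```text
travel [ 201.8  -95.  -124.7] turn [ 0.002 -0.002  0.   ]
travel [201.5 -95.2  -7.7] turn [ 0.002 -0.002  0.   ]
```

drive_tool(deltas=[{"turn": [0, 0, 0], "travel": [0, 0, -40], "fingers": 0}, {"turn": [0, 0, 0], "travel": [0, 0, -80], "fingers": 0}, {"turn": [0, 0, 0], "travel": [0, 0, -115], "fingers": 0}, {"turn": [0, 0, 0], "travel": [30, -14, -125], "fingers": 0}, {"turn": [0, 0, 0], "travel": [65, -31, -125], "fingers": 0}, {"turn": [0, 0, 0], "travel": [101, -48, -125], "fingers": 0}, {"turn": [0, 0, 0], "travel": [137, -65, -125], "fingers": 0}, {"turn": [0, 0, 0], "travel": [170, -80, -125], "fingers": 0}, {"turn": [0, 0, 0], "travel": [192, -91, -125], "fingers": 0}, {"turn": [0, 0, 0], "travel": [202, -95, -120], "fingers": 0}, {"turn": [0, 0, 0], "travel": [202, -95, -90], "fingers": 0}, {"turn": [0, 0, 0], "travel": [202, -95, -60], "fingers": 0}, {"turn": [0, 0, 0], "travel": [202, -95, -35], "fingers": 0}, {"turn": [0, 0, 0], "travel": [202, -95, -18], "fingers": 0}, {"turn": [0, 0, 0], "travel": [202, -95, -10], "fingers": 0}, {"turn": [0, 0, 0], "travel": [202, -95, -8], "fingers": 0}, {"turn": [0, 0, 0], "travel": [202, -95, -8], "fingers": 0}, {"turn": [0, 0, 0], "travel": [202, -95, -8], "fingers": 0}, {"turn": [0, 0, 0], "travel": [202, -95, -8], "fingers": 0}])

```text
time_s: 7.4
eef_pos: [0.6375, 0.3107, 0.0451]
orientation: [3.139, -0.005, 0.78]
force: [0.3, 0.3, -1.5]
finger_gap: 0.0573
```

drive_tool(deltas=[{"turn": [0, 0, 0], "travel": [0, 0, 3], "fingers": 0}, {"turn": [0, 0, 0], "travel": [0, 0, 4], "fingers": 0}, {"turn": [0, 0, 0], "travel": [0, 0, 4], "fingers": 0}, {"turn": [0, 0, 0], "travel": [0, 0, 4], "fingers": 75}, {"turn": [0, 0, 0], "travel": [0, 0, 4], "fingers": 75}, {"turn": [0, 0, 0], "travel": [0, 0, 4], "fingers": 75}, {"turn": [0, 0, 0], "travel": [0, 0, 4], "fingers": 75}, {"turn": [0, 0, 0], "travel": [0, 0, -25], "fingers": 75}, {"turn": [0, 0, 0], "travel": [0, 0, -65], "fingers": 75}, {"turn": [0, 0, 0], "travel": [0, 0, -105], "fingers": 75}, {"turn": [0, 0, 0], "travel": [0, 0, -125], "fingers": 75}, {"turn": [0, 0, 0], "travel": [0, 0, -125], "fingers": 75}])

```text
time_s: 8.4
eef_pos: [0.6393, 0.3125, 0.1768]
orientation: [3.137, -0.014, 0.78]
force: [0.7, -0.0, 0.5]
finger_gap: 0.0752
```

```bash
python3 -c "
from h import *
p,C=see()
cv2.imwrite('pics/top1.png',p[150:330,120:400,::-1])
go(.5565,.0195,.13,.78);go(.5565,.0195,.033,.78)"
```

```text
('red', 'z0.070', [0.56, -0.099])
('red', 'z0.074', [0.452, -0.003])
('green', 'z0.070', [0.556, 0.019])
('green', 'z0.075', [0.461, -0.095])
travel [-264.   150.1   41.5] turn [ 0.004 -0.011 -0.   ]
travel [-265.1  149.7  138.4] turn [ 0.004 -0.011 -0.   ]
```

View pics/top1.png

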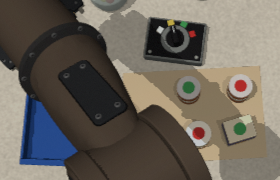

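The arm hides the crate here, so I'll check the jar once the arm has moved away. The panel still shows yellow, and the other items have not moved. can_green is next.

drive_tool(deltas=[{"turn": [0, -0.011, 0], "travel": [-30, 17, 0], "fingers": 75}, {"turn": [0, -0.011, 0], "travel": [-65, 37, 0], "fingers": 75}, {"turn": [0, -0.011, 0], "travel": [-100, 57, 5], "fingers": 75}, {"turn": [0, -0.011, 0], "travel": [-135, 77, 10], "fingers": 75}, {"turn": [0, -0.011, 0], "travel": [-170, 97, 20], "fingers": 75}, {"turn": [0, -0.011, 0], "travel": [-205, 117, 30], "fingers": 75}, {"turn": [0, -0.011, 0], "travel": [-235, 134, 41], "fingers": 75}, {"turn": [0, -0.011, 0], "travel": [-255, 145, 41], "fingers": 75}, {"turn": [0, -0.011, 0], "travel": [-264, 150, 41], "fingers": 75}, {"turn": [0, -0.011, 0], "travel": [-264, 150, 41], "fingers": 75}, {"turn": [0, -0.011, 0], "travel": [-264, 150, 41], "fingers": 75}])

```text
time_s: 9.37
eef_pos: [0.5566, 0.0204, 0.1303]
orientation: [3.138, -0.0, 0.78]
force: [0.7, 1.3, -0.0]
finger_gap: 0.0749
```

```bash
python3 -c "
from h import *
p,C=see()
cv2.imwrite('pics/top2.png',p[150:330,120:400,::-1]);see('wrist')
q=C[colour(p,'green')&(C[...,1]>.2)];print(q.mean(0) if len(q) else None)
b=colour(p,'blue')&(C[...,1]>.15)&(C[...,0]<.75);q=C[b][:,:2].astype(np.float32);print(cv2.minAreaRect(q*1000))
go(.5565,.0195,.033,.78)"
```

```text
('red', 'z0.075', [0.453, 0.101])
('green', 'z0.081', [0.637, 0.309])
('red', 'z0.076', [0.453, 0.102])
('red', 'z0.076', [0.45, -0.004])
('green', 'z0.071', [0.556, 0.019])
[0.63735103 0.30897216 0.08090603]
((540.6795043945312, 313.2027587890625), (159.59140014648438, 313.7664794921875), 87.65434265136719)
travel [-2.2  1.  97.6] turn [ 0.004 -0.001  0.002]
```

jar_green stands in the crate at (0.637, 0.309) with its top at z 0.081, so it's upright on the floor. Now I'll grip can_green.

drive_tool(deltas=[{"turn": [0, 0, 0], "travel": [-1, 0, 35], "fingers": 75}, {"turn": [0, 0, 0], "travel": [-1, 0, 70], "fingers": 75}, {"turn": [0, 0, 0], "travel": [-1, 0, 97], "fingers": 75}, {"turn": [0, 0, 0], "travel": [-1, 0, 97], "fingers": 75}, {"turn": [0, 0, 0], "travel": [-1, 0, 97], "fingers": 75}, {"turn": [0, 0, 0], "travel": [-1, 0, 97], "fingers": 0}, {"turn": [0, 0, 0], "travel": [-1, 0, 97], "fingers": 0}, {"turn": [0, 0, 0], "travel": [-1, 0, 97], "fingers": 0}, {"turn": [0, 0, 0], "travel": [-1, 0, 97], "fingers": 0}, {"turn": [0, 0, 0], "travel": [-1, 0, 97], "fingers": 0}, {"turn": [0, 0, 0], "travel": [-1, 0, 97], "fingers": 0}, {"turn": [0, 0, 0], "travel": [-1, 0, 60], "fingers": 0}, {"turn": [0, 0, 0], "travel": [-1, 0, 20], "fingers": 0}, {"turn": [0, 0, 0], "travel": [-1, 0, -20], "fingers": 0}, {"turn": [0, 0, 0], "travel": [-1, 0, -30], "fingers": 0}])

```text
time_s: 10.72
eef_pos: [0.5591, 0.022, 0.1671]
orientation: [3.133, -0.008, 0.782]
force: [1.1, 0.7, -0.7]
finger_gap: 0.0532
```

```bash
python3 -c "
from h import *
go(.541,.313,.16,.78);go(.541,.313,.042,.78)"
```

```text
travel [ 192.2 -219.2    6.7] turn [ 0.009 -0.008  0.002]
travel [ 191.3 -220.3  124.7] turn [ 0.009 -0.008  0.002]
```

drive_tool(deltas=[{"turn": [0.009, -0.008, 0], "travel": [22, -25, 0], "fingers": 0}, {"turn": [0.009, -0.008, 0], "travel": [46, -52, 0], "fingers": 0}, {"turn": [0.009, -0.008, 0], "travel": [71, -81, 0], "fingers": 0}, {"turn": [0.009, -0.008, 0], "travel": [96, -110, 0], "fingers": 0}, {"turn": [0.009, -0.008, 0], "travel": [121, -139, 0], "fingers": 0}, {"turn": [0.009, -0.008, 0], "travel": [146, -168, 0], "fingers": 0}, {"turn": [0.009, -0.008, 0], "travel": [168, -193, 0], "fingers": 0}, {"turn": [0.009, -0.008, 0], "travel": [184, -211, 0], "fingers": 0}, {"turn": [0.009, -0.008, 0], "travel": [191, -220, 5], "fingers": 0}, {"turn": [0.009, -0.008, 0], "travel": [191, -220, 10], "fingers": 0}, {"turn": [0.009, -0.008, 0], "travel": [191, -220, 40], "fingers": 0}, {"turn": [0.009, -0.008, 0], "travel": [191, -220, 70], "fingers": 0}, {"turn": [0.009, -0.008, 0], "travel": [191, -220, 95], "fingers": 0}, {"turn": [0.009, -0.008, 0], "travel": [191, -220, 110], "fingers": 0}, {"turn": [0.009, -0.008, 0], "travel": [191, -220, 118], "fingers": 0}, {"turn": [0.009, -0.008, 0], "travel": [191, -220, 122], "fingers": 0}, {"turn": [0.009, -0.008, 0], "travel": [191, -220, 124], "fingers": 0}, {"turn": [0.009, -0.008, 0], "travel": [191, -220, 124], "fingers": 0}, {"turn": [0.009, -0.008, 0], "travel": [191, -220, 124], "fingers": 0}])

```text
time_s: 12.3
eef_pos: [0.5417, 0.3129, 0.0438]
orientation: [3.141, -0.002, 0.782]
force: [-0.3, 0.0, -2.0]
finger_gap: 0.0538
```

drive_tool(deltas=[{"turn": [0, 0, 0], "travel": [0, 0, 3], "fingers": 0}, {"turn": [0, 0, 0], "travel": [0, 0, 4], "fingers": 0}, {"turn": [0, 0, 0], "travel": [0, 0, 4], "fingers": 0}, {"turn": [0, 0, 0], "travel": [0, 0, 4], "fingers": 72}, {"turn": [0, 0, 0], "travel": [0, 0, 4], "fingers": 72}, {"turn": [0, 0, 0], "travel": [0, 0, 4], "fingers": 72}, {"turn": [0, 0, 0], "travel": [0, 0, 4], "fingers": 72}, {"turn": [0, 0, 0], "travel": [0, 0, -25], "fingers": 72}, {"turn": [0, 0, 0], "travel": [0, 0, -65], "fingers": 72}, {"turn": [0, 0, 0], "travel": [0, 0, -100], "fingers": 72}, {"turn": [0, 0, 0], "travel": [0, 0, -110], "fingers": 72}, {"turn": [0, 0, 0], "travel": [0, 0, -110], "fingers": 72}])

```text
time_s: 13.3
eef_pos: [0.5433, 0.3142, 0.1576]
orientation: [3.14, -0.008, 0.782]
force: [0.3, -0.1, -0.3]
finger_gap: 0.0718
```

```bash
python3 -c "
from h import *
see()
go(.451,-.003,.13,.5)"
```

```text
('red', 'z0.069', [0.56, -0.099])
('red', 'z0.074', [0.453, 0.101])
('red', 'z0.075', [0.452, -0.003])
('green', 'z0.075', [0.461, -0.095])
travel [-287.7  160.1   24.1] turn [ 0.001 -0.005  0.282]
```

```bash
python3 -c "
from h import *
go(.451,-.003,.13,.78)"
```

```text
travel [-287.7  160.1   24.1] turn [ 0.001 -0.005  0.002]
```

drive_tool(deltas=[{"turn": [0, -0.005, 0], "travel": [-32, 18, 0], "fingers": 75}, {"turn": [0, -0.005, 0], "travel": [-67, 37, 0], "fingers": 75}, {"turn": [0, -0.005, 0], "travel": [-102, 57, 5], "fingers": 75}, {"turn": [0, -0.005, 0], "travel": [-137, 76, 10], "fingers": 75}, {"turn": [0, -0.005, 0], "travel": [-172, 96, 15], "fingers": 75}, {"turn": [0, -0.005, 0], "travel": [-207, 115, 20], "fingers": 75}, {"turn": [0, -0.005, 0], "travel": [-242, 135, 24], "fingers": 75}, {"turn": [0, -0.005, 0], "travel": [-270, 150, 24], "fingers": 75}, {"turn": [0, -0.005, 0], "travel": [-285, 158, 24], "fingers": 75}, {"turn": [0, -0.005, 0], "travel": [-288, 160, 24], "fingers": 75}, {"turn": [0, -0.005, 0], "travel": [-288, 160, 24], "fingers": 75}, {"turn": [0, -0.005, 0], "travel": [-288, 160, 24], "fingers": 75}])

```text
time_s: 14.35
eef_pos: [0.4507, -0.0024, 0.1295]
orientation: [3.141, 0.0, 0.782]
force: [0.3, -0.1, -0.2]
finger_gap: 0.0749
```

```bash
python3 -c "
from h import *
p,C=see();see('wrist')
go(.451,-.003,.033,.78)"
```

```text
('red', 'z0.071', [0.562, -0.103])
('red', 'z0.075', [0.453, 0.101])
('green', 'z0.082', [0.637, 0.309])
('green', 'z0.075', [0.541, 0.31])
('red', 'z0.076', [0.453, 0.102])
('red', 'z0.071', [0.56, -0.098])
('red', 'z0.076', [0.452, -0.003])
travel [-1.   0.9 96.8] turn [ 0.    -0.     0.004]
```

Both green items stand in the crate, with tops at z 0.082 and 0.075. Now jar_red.

drive_tool(deltas=[{"turn": [0, 0, 0], "travel": [0, 0, 35], "fingers": 75}, {"turn": [0, 0, 0], "travel": [0, 0, 70], "fingers": 75}, {"turn": [0, 0, 0], "travel": [0, 0, 97], "fingers": 75}, {"turn": [0, 0, 0], "travel": [0, 0, 97], "fingers": 75}, {"turn": [0, 0, 0], "travel": [0, 0, 97], "fingers": 75}, {"turn": [0, 0, 0], "travel": [0, 0, 97], "fingers": 0}, {"turn": [0, 0, 0], "travel": [0, 0, 97], "fingers": 0}, {"turn": [0, 0, 0], "travel": [0, 0, 97], "fingers": 0}, {"turn": [0, 0, 0], "travel": [0, 0, 97], "fingers": 0}, {"turn": [0, 0, 0], "travel": [0, 0, 97], "fingers": 0}, {"turn": [0, 0, 0], "travel": [0, 0, 97], "fingers": 0}, {"turn": [0, 0, 0], "travel": [0, 0, 60], "fingers": 0}, {"turn": [0, 0, 0], "travel": [0, 0, 20], "fingers": 0}, {"turn": [0, 0, 0], "travel": [0, 0, -20], "fingers": 0}, {"turn": [0, 0, 0], "travel": [0, 0, -35], "fingers": 0}])

```text
time_s: 15.7
eef_pos: [0.453, -0.0011, 0.1702]
orientation: [3.136, -0.005, 0.784]
force: [1.0, 0.1, -1.8]
finger_gap: 0.0574
```

```bash
python3 -c "
from h import *
go(.533,-.335,.16,.5);go(.533,-.335,.040,.5);print(status.get_obs()['q'].round(2))"
```

```text
travel [-179.2  292.9   10.8] turn [ 0.004 -0.006  0.284]
travel [-179.8  292.3  130.8] turn [ 0.004 -0.006  0.284]
[ 0.26  0.25 -0.44  2.03  0.14  0.88 -1.05]
```

drive_tool(deltas=[{"turn": [0, 0, 0.05], "travel": [-16, 27, 0], "fingers": 0}, {"turn": [0, -0.005, 0.1], "travel": [-34, 55, 0], "fingers": 0}, {"turn": [0, -0.005, 0.15], "travel": [-52, 85, 0], "fingers": 0}, {"turn": [0, -0.005, 0.2], "travel": [-70, 115, 0], "fingers": 0}, {"turn": [0, -0.005, 0.25], "travel": [-89, 145, 0], "fingers": 0}, {"turn": [0, -0.005, 0.28], "travel": [-107, 175, 0], "fingers": 0}, {"turn": [0, -0.005, 0.28], "travel": [-126, 205, 0], "fingers": 0}, {"turn": [0, -0.005, 0.28], "travel": [-144, 235, 0], "fingers": 0}, {"turn": [0, -0.005, 0.28], "travel": [-162, 265, 0], "fingers": 0}, {"turn": [0, -0.005, 0.28], "travel": [-175, 285, 5], "fingers": 0}, {"turn": [0, -0.005, 0.28], "travel": [-180, 292, 15], "fingers": 0}, {"turn": [0, -0.005, 0.28], "travel": [-180, 292, 45], "fingers": 0}, {"turn": [0, -0.005, 0.28], "travel": [-180, 292, 75], "fingers": 0}, {"turn": [0, -0.005, 0.28], "travel": [-180, 292, 100], "fingers": 0}, {"turn": [0, -0.005, 0.28], "travel": [-180, 292, 115], "fingers": 0}, {"turn": [0, -0.005, 0.28], "travel": [-180, 292, 123], "fingers": 0}, {"turn": [0, -0.005, 0.28], "travel": [-180, 292, 127], "fingers": 0}, {"turn": [0, -0.005, 0.28], "travel": [-180, 292, 129], "fingers": 0}, {"turn": [0, -0.005, 0.28], "travel": [-180, 292, 129], "fingers": 0}, {"turn": [0, -0.005, 0.28], "travel": [-180, 292, 129], "fingers": 0}])

```text
time_s: 17.37
eef_pos: [0.5334, -0.3352, 0.043]
orientation: [3.136, -0.002, 0.504]
force: [0.5, 0.2, -0.6]
finger_gap: 0.0573
```

drive_tool(deltas=[{"turn": [0.003, 0, 0], "travel": [0, 0, 3], "fingers": 0}, {"turn": [0.003, 0, 0], "travel": [0, 0, 4], "fingers": 0}, {"turn": [0.003, 0, 0], "travel": [0, 0, 4], "fingers": 0}, {"turn": [0.003, 0, 0], "travel": [0, 0, 4], "fingers": 75}, {"turn": [0.003, 0, 0], "travel": [0, 0, 4], "fingers": 75}, {"turn": [0.003, 0, 0], "travel": [0, 0, 4], "fingers": 75}, {"turn": [0.003, 0, 0], "travel": [0, 0, 4], "fingers": 75}, {"turn": [0, 0, 0], "travel": [0, 0, -25], "fingers": 75}, {"turn": [0, 0, 0], "travel": [0, 0, -65], "fingers": 75}, {"turn": [0, 0, 0], "travel": [0, 0, -100], "fingers": 75}, {"turn": [0, 0, 0], "travel": [0, 0, -110], "fingers": 75}, {"turn": [0, 0, 0], "travel": [0, 0, -110], "fingers": 75}])

```text
time_s: 18.37
eef_pos: [0.5349, -0.3357, 0.1569]
orientation: [3.13, -0.006, 0.504]
force: [1.0, 0.4, -0.2]
finger_gap: 0.0749
```

```bash
python3 -c "
from h import *
p,C=see()
m=(C[...,2]>.071)&(C[...,2]<.078)&(abs(C[...,0]-.461)<.05)&(abs(C[...,1]+.095)<.048)
print(cv2.minAreaRect(C[m][:,:2].astype(np.float32)*1000))
go(.4615,-.0945,.13,.30)"
```

```text
('red', 'z0.071', [0.56, -0.099])
('red', 'z0.075', [0.453, 0.101])
('green', 'z0.082', [0.637, 0.309])
('green', 'z0.076', [0.541, 0.31])
('green', 'z0.076', [0.461, -0.095])
((461.703369140625, -94.2818374633789), (50.12151336669922, 63.920372009277344), 17.00067138671875)
travel [  52.9 -245.9   22.6] turn [ 0.008 -0.005  0.204]
```

drive_tool(deltas=[{"turn": [0.008, -0.005, 0.05], "travel": [6, -28, 0], "fingers": 84}, {"turn": [0.008, -0.005, 0.1], "travel": [13, -60, 5], "fingers": 84}, {"turn": [0.008, -0.005, 0.15], "travel": [20, -93, 10], "fingers": 84}, {"turn": [0.008, -0.005, 0.2], "travel": [27, -126, 15], "fingers": 84}, {"turn": [0.008, -0.005, 0.207], "travel": [34, -159, 20], "fingers": 84}, {"turn": [0.008, -0.005, 0.207], "travel": [41, -192, 22], "fingers": 84}, {"turn": [0.008, -0.005, 0.207], "travel": [48, -222, 22], "fingers": 84}, {"turn": [0.008, -0.005, 0.207], "travel": [52, -240, 22], "fingers": 84}, {"turn": [0.008, -0.005, 0.207], "travel": [53, -246, 22], "fingers": 84}, {"turn": [0.008, -0.005, 0.207], "travel": [53, -246, 22], "fingers": 84}, {"turn": [0.008, -0.005, 0.207], "travel": [53, -246, 22], "fingers": 84}, {"turn": [0.008, -0.005, 0.207], "travel": [53, -246, 22], "fingers": 84}])

```text
time_s: 19.42
eef_pos: [0.4616, -0.0958, 0.1302]
orientation: [3.141, 0.001, 0.295]
force: [0.2, 0.1, 0.1]
finger_gap: 0.0842
```

```bash
python3 -c "
from h import *
see('wrist');p,C=see()
go(.4615,-.0945,.033,.297)"
```

```text
('red', 'z0.071', [0.56, -0.099])
('green', 'z0.076', [0.462, -0.095])
('red', 'z0.081', [0.534, -0.337])
('red', 'z0.076', [0.453, 0.101])
('green', 'z0.081', [0.637, 0.309])
('green', 'z0.076', [0.541, 0.31])
travel [ 0.2 -1.2 97.3] turn [ 0.     0.    -0.002]
```

jar_red is upright in the tray at (0.534, -0.337). Now I'll grip carton_green.

drive_tool(deltas=[{"turn": [0, 0, 0], "travel": [0, -1, 35], "fingers": 84}, {"turn": [0, 0, 0], "travel": [0, -1, 70], "fingers": 84}, {"turn": [0, 0, 0], "travel": [0, -1, 97], "fingers": 84}, {"turn": [0, 0, 0], "travel": [0, -1, 97], "fingers": 84}, {"turn": [0, 0, 0], "travel": [0, -1, 97], "fingers": 84}, {"turn": [0, 0, 0], "travel": [0, -1, 97], "fingers": 0}, {"turn": [0, 0, 0], "travel": [0, -1, 97], "fingers": 0}, {"turn": [0, 0, 0], "travel": [0, -1, 97], "fingers": 0}, {"turn": [0, 0, 0], "travel": [0, -1, 97], "fingers": 0}, {"turn": [0, 0, 0], "travel": [0, -1, 97], "fingers": 0}, {"turn": [0, 0, 0], "travel": [0, -1, 97], "fingers": 0}, {"turn": [0, 0, 0], "travel": [0, -1, 60], "fingers": 0}, {"turn": [0, 0, 0], "travel": [0, -1, 20], "fingers": 0}, {"turn": [0, 0, 0], "travel": [0, -1, -20], "fingers": 0}, {"turn": [0, 0, 0], "travel": [0, -1, -35], "fingers": 0}])

```text
time_s: 20.77
eef_pos: [0.4635, -0.0948, 0.1707]
orientation: [3.139, -0.006, 0.295]
force: [1.0, -0.7, -2.2]
finger_gap: 0.0641
```

```bash
python3 -c "
from h import *
go(.446,.317,.16,-.042);go(.446,.317,.040,-.042);print(status.get_obs()['q'].round(2))"
```

```text
travel [ 102.9 -399.1   10.1] turn [ 0.002 -0.006  0.337]
travel [ 102.2 -399.5  130.1] turn [ 0.002 -0.006  0.337]
[ 0.32  0.27 -0.28  1.99  0.09  0.89 -1.29]
```

drive_tool(deltas=[{"turn": [0, -0.006, 0.03], "travel": [6, -25, 0], "fingers": 0}, {"turn": [0, -0.006, 0.07], "travel": [15, -58, 0], "fingers": 0}, {"turn": [0, -0.006, 0.11], "travel": [24, -92, 0], "fingers": 0}, {"turn": [0, -0.006, 0.15], "travel": [33, -128, 0], "fingers": 0}, {"turn": [0, -0.006, 0.19], "travel": [42, -164, 0], "fingers": 0}, {"turn": [0, -0.006, 0.23], "travel": [51, -200, 0], "fingers": 0}, {"turn": [0, -0.006, 0.27], "travel": [60, -236, 0], "fingers": 0}, {"turn": [0, -0.006, 0.3], "travel": [69, -272, 0], "fingers": 0}, {"turn": [0, -0.006, 0.32], "travel": [78, -308, 0], "fingers": 0}, {"turn": [0, -0.006, 0.337], "travel": [87, -342, 0], "fingers": 0}, {"turn": [0, -0.006, 0.337], "travel": [95, -370, 0], "fingers": 0}, {"turn": [0, -0.006, 0.337], "travel": [101, -392, 5], "fingers": 0}, {"turn": [0, -0.006, 0.337], "travel": [102, -399, 10], "fingers": 0}, {"turn": [0, -0.006, 0.337], "travel": [102, -399, 10], "fingers": 0}, {"turn": [0, -0.006, 0.337], "travel": [102, -399, 35], "fingers": 0}, {"turn": [0, -0.006, 0.337], "travel": [102, -399, 60], "fingers": 0}, {"turn": [0, -0.006, 0.337], "travel": [102, -399, 60], "fingers": 0}, {"turn": [0, -0.006, 0.337], "travel": [102, -399, 60], "fingers": 0}])

```text
time_s: 22.27
eef_pos: [0.4452, 0.3143, 0.1097]
orientation: [3.137, 0.001, -0.044]
force: [0.3, -0.1, -0.9]
finger_gap: 0.0643
```

```bash
python3 -c "
from h import *
go(.446,.317,.038,-.042);print(status.get_obs()['q'].round(2));see('top')"
```

```text
travel [ 0.8 -3.1 71.7] turn [ 0.005  0.001 -0.002]
[-0.46  0.47 -0.35  1.88  0.21  0.84 -2.53]
('red', 'z0.070', [0.56, -0.099])
('red', 'z0.080', [0.534, -0.337])
('red', 'z0.076', [0.453, 0.101])
('green', 'z0.081', [0.637, 0.309])
('green', 'z0.076', [0.541, 0.31])
```

drive_tool(deltas=[{"turn": [0.004, 0, 0], "travel": [1, -2, 25], "fingers": 0}, {"turn": [0.004, 0, 0], "travel": [1, -2, 45], "fingers": 0}, {"turn": [0.004, 0, 0], "travel": [1, -2, 58], "fingers": 0}, {"turn": [0.004, 0, 0], "travel": [1, -2, 65], "fingers": 0}, {"turn": [0.004, 0, 0], "travel": [1, -2, 68], "fingers": 0}, {"turn": [0.004, 0, 0], "travel": [1, -2, 70], "fingers": 0}, {"turn": [0.004, 0, 0], "travel": [1, -2, 70], "fingers": 0}, {"turn": [0.004, 0, 0], "travel": [1, -2, 71], "fingers": 0}, {"turn": [0.004, 0, 0], "travel": [1, -2, 71], "fingers": 0}, {"turn": [0.004, 0, 0], "travel": [1, -2, 71], "fingers": 76}, {"turn": [0.004, 0, 0], "travel": [1, -2, 71], "fingers": 76}, {"turn": [0.004, 0, 0], "travel": [1, -2, 71], "fingers": 76}, {"turn": [0.004, 0, 0], "travel": [1, -2, 71], "fingers": 76}, {"turn": [0.004, 0, 0], "travel": [1, -2, 40], "fingers": 76}, {"turn": [0.004, 0, 0], "travel": [1, -2, 0], "fingers": 76}, {"turn": [0.004, 0, 0], "travel": [1, -2, -35], "fingers": 76}, {"turn": [0.004, 0, 0], "travel": [1, -2, -50], "fingers": 76}, {"turn": [0.004, 0, 0], "travel": [1, -2, -50], "fingers": 76}])

```text
time_s: 23.82
eef_pos: [0.4488, 0.3193, 0.1651]
orientation: [-3.136, -0.006, -0.043]
force: [-0.1, 0.9, -0.6]
finger_gap: 0.0761
```

```bash
python3 -c "
from h import *
p,C=see()
go(.453,.1015,.13,.09)"
```

```text
('red', 'z0.071', [0.56, -0.099])
('red', 'z0.081', [0.534, -0.337])
('red', 'z0.075', [0.453, 0.101])
('green', 'z0.081', [0.637, 0.309])
('green', 'z0.076', [0.541, 0.31])
travel [ 14.4 216.5  32. ] turn [-0.003 -0.004 -0.134]
```

Next is carton_red. It's close and nothing stands next to it.

drive_tool(deltas=[{"turn": [-0.003, -0.004, -0.03], "travel": [2, 28, 0], "fingers": 84}, {"turn": [-0.003, -0.004, -0.07], "travel": [4, 62, 5], "fingers": 84}, {"turn": [-0.003, -0.004, -0.11], "travel": [6, 97, 10], "fingers": 84}, {"turn": [-0.003, -0.004, -0.134], "travel": [9, 132, 20], "fingers": 84}, {"turn": [-0.003, -0.004, -0.134], "travel": [12, 167, 30], "fingers": 84}, {"turn": [-0.003, -0.004, -0.134], "travel": [14, 195, 32], "fingers": 84}, {"turn": [-0.003, -0.004, -0.134], "travel": [14, 212, 32], "fingers": 84}, {"turn": [-0.003, -0.004, -0.134], "travel": [14, 216, 32], "fingers": 84}, {"turn": [-0.003, -0.004, -0.134], "travel": [14, 216, 32], "fingers": 84}, {"turn": [-0.003, -0.004, -0.134], "travel": [14, 216, 32], "fingers": 84}, {"turn": [-0.003, -0.004, -0.134], "travel": [14, 216, 32], "fingers": 84}])

```text
time_s: 24.78
eef_pos: [0.4525, 0.1036, 0.1299]
orientation: [-3.14, 0.0, 0.092]
force: [0.2, 0.4, -0.3]
finger_gap: 0.0837
```

```bash
python3 -c "
from h import *
see('wrist');p,C=see()
go(.453,.1015,.033,.09)"
```

```text
('red', 'z0.076', [0.453, 0.102])
('red', 'z0.070', [0.56, -0.099])
('red', 'z0.080', [0.534, -0.337])
('green', 'z0.080', [0.638, 0.309])
('green', 'z0.076', [0.541, 0.31])
('green', 'z0.080', [0.447, 0.317])
travel [ 0.2  2.1 97. ] turn [-0.001 -0.     0.003]
```

drive_tool(deltas=[{"turn": [0, 0, 0], "travel": [0, 1, 35], "fingers": 84}, {"turn": [0, 0, 0], "travel": [0, 1, 70], "fingers": 84}, {"turn": [0, 0, 0], "travel": [0, 1, 97], "fingers": 84}, {"turn": [0, 0, 0], "travel": [0, 1, 97], "fingers": 84}, {"turn": [0, 0, 0], "travel": [0, 1, 97], "fingers": 84}, {"turn": [0, 0, 0], "travel": [0, 1, 97], "fingers": 0}, {"turn": [0, 0, 0], "travel": [0, 1, 97], "fingers": 0}, {"turn": [0, 0, 0], "travel": [0, 1, 97], "fingers": 0}, {"turn": [0, 0, 0], "travel": [0, 1, 97], "fingers": 0}, {"turn": [0, 0, 0], "travel": [0, 1, 97], "fingers": 0}, {"turn": [0, 0, 0], "travel": [0, 1, 97], "fingers": 0}, {"turn": [0, 0, 0], "travel": [0, 1, 60], "fingers": 0}, {"turn": [0, 0, 0], "travel": [0, 1, 20], "fingers": 0}, {"turn": [0, 0, 0], "travel": [0, 1, -20], "fingers": 0}, {"turn": [0, 0, 0], "travel": [0, 1, -35], "fingers": 0}])

```text
time_s: 26.13
eef_pos: [0.4545, 0.1034, 0.1704]
orientation: [-3.139, -0.007, 0.093]
force: [0.5, -0.1, -2.1]
finger_gap: 0.0639
```

```bash
python3 -c "
from h import *
go(.439,-.345,.16,.106)"
```

```text
travel [-57.1 445.1   9. ] turn [-0.002 -0.007 -0.013]
```

drive_tool(deltas=[{"turn": [0, -0.006, 0], "travel": [-4, 28, 0], "fingers": 0}, {"turn": [0, -0.006, 0], "travel": [-8, 62, 0], "fingers": 0}, {"turn": [0, -0.006, 0], "travel": [-12, 98, 0], "fingers": 0}, {"turn": [0, -0.006, 0], "travel": [-17, 134, 0], "fingers": 0}, {"turn": [0, -0.006, 0], "travel": [-22, 170, 0], "fingers": 0}, {"turn": [0, -0.006, -0.01], "travel": [-27, 206, 0], "fingers": 0}, {"turn": [0, -0.006, -0.01], "travel": [-31, 242, 0], "fingers": 0}, {"turn": [0, -0.006, -0.01], "travel": [-36, 278, 0], "fingers": 0}, {"turn": [0, -0.006, -0.01], "travel": [-40, 314, 0], "fingers": 0}, {"turn": [0, -0.006, -0.01], "travel": [-45, 350, 0], "fingers": 0}, {"turn": [0, -0.006, -0.01], "travel": [-50, 386, 0], "fingers": 0}, {"turn": [0, -0.006, -0.01], "travel": [-54, 420, 0], "fingers": 0}, {"turn": [0, -0.006, -0.01], "travel": [-57, 440, 5], "fingers": 0}, {"turn": [0, -0.006, -0.01], "travel": [-57, 445, 10], "fingers": 0}, {"turn": [0, -0.006, -0.01], "travel": [-57, 445, 35], "fingers": 0}, {"turn": [0, -0.006, -0.01], "travel": [-57, 445, 60], "fingers": 0}, {"turn": [0, -0.006, -0.01], "travel": [-57, 445, 60], "fingers": 0}, {"turn": [0, -0.006, -0.01], "travel": [-57, 445, 60], "fingers": 0}])

```text
time_s: 27.63
eef_pos: [0.4386, -0.3435, 0.1085]
orientation: [-3.137, 0.001, 0.104]
force: [-0.6, -0.0, -1.9]
finger_gap: 0.0639
```

```bash
python3 -c "
from h import *
go(.439,-.345,.038,.106)"
```

```text
travel [ 0.3  1.9 70.5] turn [-0.005  0.001 -0.002]
```

drive_tool(deltas=[{"turn": [-0.004, 0, 0], "travel": [0, 1, 25], "fingers": 0}, {"turn": [-0.004, 0, 0], "travel": [0, 1, 45], "fingers": 0}, {"turn": [-0.004, 0, 0], "travel": [0, 1, 58], "fingers": 0}, {"turn": [-0.004, 0, 0], "travel": [0, 1, 65], "fingers": 0}, {"turn": [-0.004, 0, 0], "travel": [0, 1, 67], "fingers": 0}, {"turn": [-0.004, 0, 0], "travel": [0, 1, 69], "fingers": 0}, {"turn": [-0.004, 0, 0], "travel": [0, 1, 69], "fingers": 0}, {"turn": [-0.004, 0, 0], "travel": [0, 1, 70], "fingers": 0}, {"turn": [-0.004, 0, 0], "travel": [0, 1, 70], "fingers": 0}, {"turn": [-0.004, 0, 0], "travel": [0, 1, 70], "fingers": 76}, {"turn": [-0.004, 0, 0], "travel": [0, 1, 70], "fingers": 76}, {"turn": [-0.004, 0, 0], "travel": [0, 1, 70], "fingers": 76}, {"turn": [-0.004, 0, 0], "travel": [0, 1, 70], "fingers": 76}, {"turn": [-0.004, 0, 0], "travel": [0, 1, 40], "fingers": 76}, {"turn": [-0.004, 0, 0], "travel": [0, 1, 0], "fingers": 76}, {"turn": [-0.004, 0, 0], "travel": [0, 1, -35], "fingers": 76}, {"turn": [-0.004, 0, 0], "travel": [0, 1, -50], "fingers": 76}, {"turn": [-0.004, 0, 0], "travel": [0, 1, -50], "fingers": 76}])

```text
time_s: 29.13
eef_pos: [0.441, -0.3461, 0.1628]
orientation: [3.137, -0.004, 0.103]
force: [-0.2, -0.6, -0.2]
finger_gap: 0.076
```

```bash
python3 -c "
from h import *
p,C=see()
go(.56,-.0985,.13,.106)"
```

```text
('red', 'z0.070', [0.56, -0.099])
('red', 'z0.081', [0.534, -0.337])
('green', 'z0.081', [0.637, 0.309])
('green', 'z0.076', [0.541, 0.31])
('green', 'z0.081', [0.447, 0.317])
travel [ 144.9 -233.3   30.2] turn [ 0.002 -0.002 -0.003]
```

drive_tool(deltas=[{"turn": [0, 0, 0], "travel": [14, -23, 0], "fingers": 75}, {"turn": [0, 0, 0], "travel": [32, -51, 0], "fingers": 75}, {"turn": [0, 0, 0], "travel": [50, -80, 0], "fingers": 75}, {"turn": [0, 0, 0], "travel": [68, -110, 5], "fingers": 75}, {"turn": [0, 0, 0], "travel": [86, -139, 10], "fingers": 75}, {"turn": [0, 0, 0], "travel": [104, -168, 20], "fingers": 75}, {"turn": [0, 0, 0], "travel": [122, -197, 30], "fingers": 75}, {"turn": [0, 0, 0], "travel": [136, -220, 30], "fingers": 75}, {"turn": [0, 0, 0], "travel": [144, -231, 30], "fingers": 75}, {"turn": [0, 0, 0], "travel": [145, -233, 30], "fingers": 75}, {"turn": [0, 0, 0], "travel": [145, -233, 30], "fingers": 75}, {"turn": [0, 0, 0], "travel": [145, -233, 30], "fingers": 75}])

```text
time_s: 30.18
eef_pos: [0.5593, -0.1007, 0.1297]
orientation: [3.139, -0.0, 0.102]
force: [-0.4, -0.3, -0.1]
finger_gap: 0.0752
```

```bash
python3 -c "
from h import *
see('wrist');p,C=see()
go(.56,-.0985,.033,.106)"
```

```text
('red', 'z0.071', [0.56, -0.099])
('red', 'z0.080', [0.534, -0.337])
('red', 'z0.081', [0.439, -0.346])
('green', 'z0.081', [0.637, 0.309])
('green', 'z0.076', [0.541, 0.31])
('green', 'z0.081', [0.447, 0.317])
travel [ 0.8 -2.8 97.1] turn [ 0.003 -0.001 -0.006]
```

drive_tool(deltas=[{"turn": [0, 0, 0], "travel": [0, -2, 35], "fingers": 75}, {"turn": [0, 0, 0], "travel": [0, -2, 70], "fingers": 75}, {"turn": [0, 0, 0], "travel": [0, -2, 97], "fingers": 75}, {"turn": [0, 0, 0], "travel": [0, -2, 97], "fingers": 75}, {"turn": [0, 0, 0], "travel": [0, -2, 97], "fingers": 75}, {"turn": [0, 0, 0], "travel": [0, -2, 97], "fingers": 0}, {"turn": [0, 0, 0], "travel": [0, -2, 97], "fingers": 0}, {"turn": [0, 0, 0], "travel": [0, -2, 97], "fingers": 0}, {"turn": [0, 0, 0], "travel": [0, -2, 97], "fingers": 0}, {"turn": [0, 0, 0], "travel": [0, -2, 97], "fingers": 0}, {"turn": [0, 0, 0], "travel": [0, -2, 97], "fingers": 0}, {"turn": [0, 0, 0], "travel": [0, -2, 60], "fingers": 0}, {"turn": [0, 0, 0], "travel": [0, -2, 20], "fingers": 0}, {"turn": [0, 0, 0], "travel": [0, -2, -20], "fingers": 0}, {"turn": [0, 0, 0], "travel": [0, -2, -35], "fingers": 0}])

```text
time_s: 31.53
eef_pos: [0.5614, -0.099, 0.171]
orientation: [3.137, -0.008, 0.101]
force: [1.0, 0.3, -2.3]
finger_gap: 0.0531
```

```bash
python3 -c "
from h import *
go(.627,-.325,.16,.106)"
```

```text
travel [ 42.4 231.4  12.4] turn [ 0.005 -0.008 -0.005]
```

drive_tool(deltas=[{"turn": [0.004, -0.007, 0], "travel": [5, 28, 0], "fingers": 0}, {"turn": [0.004, -0.007, 0], "travel": [11, 60, 0], "fingers": 0}, {"turn": [0.004, -0.007, 0], "travel": [17, 95, 0], "fingers": 0}, {"turn": [0.004, -0.007, 0], "travel": [24, 130, 0], "fingers": 0}, {"turn": [0.004, -0.007, 0], "travel": [30, 165, 0], "fingers": 0}, {"turn": [0.004, -0.007, 0], "travel": [37, 200, 0], "fingers": 0}, {"turn": [0.004, -0.007, 0], "travel": [41, 224, 5], "fingers": 0}, {"turn": [0.004, -0.007, 0], "travel": [42, 231, 12], "fingers": 0}, {"turn": [0.004, -0.007, 0], "travel": [42, 231, 40], "fingers": 0}, {"turn": [0.004, -0.007, 0], "travel": [42, 231, 65], "fingers": 0}, {"turn": [0.004, -0.007, 0], "travel": [42, 231, 65], "fingers": 0}, {"turn": [0.004, -0.007, 0], "travel": [42, 231, 65], "fingers": 0}])

```text
time_s: 32.53
eef_pos: [0.6258, -0.3238, 0.1063]
orientation: [-3.14, 0.002, 0.101]
force: [0.2, 0.1, -1.3]
finger_gap: 0.0532
```

```bash
python3 -c "
from h import *
go(.627,-.325,.038,.106)"
```

```text
travel [ 1.2  1.5 68.3] turn [-0.002  0.002 -0.005]
```

drive_tool(deltas=[{"turn": [0, 0, 0], "travel": [1, 1, 25], "fingers": 0}, {"turn": [0, 0, 0], "travel": [1, 1, 45], "fingers": 0}, {"turn": [0, 0, 0], "travel": [1, 1, 57], "fingers": 0}, {"turn": [0, 0, 0], "travel": [1, 1, 63], "fingers": 0}, {"turn": [0, 0, 0], "travel": [1, 1, 65], "fingers": 0}, {"turn": [0, 0, 0], "travel": [1, 1, 67], "fingers": 0}, {"turn": [0, 0, 0], "travel": [1, 1, 67], "fingers": 0}, {"turn": [0, 0, 0], "travel": [1, 1, 68], "fingers": 0}, {"turn": [0, 0, 0], "travel": [1, 1, 68], "fingers": 0}, {"turn": [0, 0, 0], "travel": [1, 1, 68], "fingers": 75}, {"turn": [0, 0, 0], "travel": [1, 1, 68], "fingers": 75}, {"turn": [0, 0, 0], "travel": [1, 1, 68], "fingers": 75}, {"turn": [0, 0, 0], "travel": [1, 1, 68], "fingers": 75}, {"turn": [0, 0, 0], "travel": [1, 1, 40], "fingers": 75}, {"turn": [0, 0, 0], "travel": [1, 1, 0], "fingers": 75}, {"turn": [0, 0, 0], "travel": [1, 1, -35], "fingers": 75}, {"turn": [0, 0, 0], "travel": [1, 1, -55], "fingers": 75}, {"turn": [0, 0, 0], "travel": [1, 1, -55], "fingers": 75}])

```text
time_s: 34.03
eef_pos: [0.63, -0.3259, 0.1676]
orientation: [3.139, -0.006, 0.101]
force: [0.3, -0.1, 0.4]
finger_gap: 0.0749
```

```bash
python3 -c "
from h import *
p,C=see();print(knob('top'))
go(.679,.051,.16,.24)"
```

```text
('red', 'z0.076', [0.625, -0.326])
('red', 'z0.082', [0.534, -0.337])
('red', 'z0.081', [0.439, -0.346])
('green', 'z0.081', [0.637, 0.309])
('green', 'z0.076', [0.541, 0.31])
('green', 'z0.081', [0.447, 0.317])
(110, ((679.798828125, 51.822208404541016), (42.9823112487793, 13.940428733825684), 14.404437065124512))
travel [  89.2 -368.8    2.4] turn [-0.001  0.    -0.139]
```

All six items are upright in their boxes, and the knob is still on yellow at 14°. Now back to the knob.

drive_tool(deltas=[{"turn": [0, 0, -0.03], "travel": [6, -25, 0], "fingers": 45}, {"turn": [0, 0, -0.07], "travel": [14, -58, 0], "fingers": 45}, {"turn": [0, 0, -0.11], "travel": [22, -92, 0], "fingers": 45}, {"turn": [0, 0, -0.14], "travel": [31, -127, 0], "fingers": 45}, {"turn": [0, 0, -0.14], "travel": [40, -163, 0], "fingers": 45}, {"turn": [0, 0, -0.14], "travel": [48, -199, 0], "fingers": 45}, {"turn": [0, 0, -0.14], "travel": [57, -235, 0], "fingers": 45}, {"turn": [0, 0, -0.14], "travel": [66, -271, 0], "fingers": 45}, {"turn": [0, 0, -0.14], "travel": [74, -307, 0], "fingers": 45}, {"turn": [0, 0, -0.14], "travel": [82, -338, 0], "fingers": 45}, {"turn": [0, 0, -0.14], "travel": [87, -360, 0], "fingers": 45}, {"turn": [0, 0, -0.14], "travel": [89, -368, 2], "fingers": 45}, {"turn": [0, 0, -0.14], "travel": [89, -369, 2], "fingers": 45}, {"turn": [0, 0, -0.14], "travel": [89, -369, 2], "fingers": 45}, {"turn": [0, 0, -0.14], "travel": [89, -369, 2], "fingers": 45}])

```text
time_s: 35.38
eef_pos: [0.6784, 0.0483, 0.1595]
orientation: [3.141, 0.002, 0.239]
force: [0.5, -0.3, -0.4]
finger_gap: 0.0447
```

```bash
python3 -c "
from h import *
print(knob('wrist'));see()
go(.679,.051,.056,.24);print(status.get_obs()['q'].round(2))"
```

```text
(1414, ((680.4035034179688, 50.79661560058594), (41.092281341552734, 13.948596954345703), 13.779159545898438))
('red', 'z0.076', [0.628, -0.326])
('red', 'z0.081', [0.534, -0.337])
('red', 'z0.081', [0.439, -0.346])
('green', 'z0.081', [0.637, 0.309])
('green', 'z0.077', [0.541, 0.31])
('green', 'z0.080', [0.447, 0.317])
travel [  1.   -2.5 104.1] turn [ 0.001  0.001 -0.002]
[-0.    0.59 -0.23  1.49  0.15  1.08 -1.6 ]
```

drive_tool(deltas=[{"turn": [0, 0, 0], "travel": [1, -2, 40], "fingers": 45}, {"turn": [0, 0, 0], "travel": [1, -2, 70], "fingers": 45}, {"turn": [0, 0, 0], "travel": [1, -2, 90], "fingers": 45}, {"turn": [0, 0, 0], "travel": [1, -2, 103], "fingers": 45}, {"turn": [0, 0, 0], "travel": [1, -2, 103], "fingers": 45}, {"turn": [0, 0, 0], "travel": [1, -2, 103], "fingers": 45}, {"turn": [0, 0, 0], "travel": [1, -2, 103], "fingers": 0}, {"turn": [0, 0, 0], "travel": [1, -2, 103], "fingers": 0}, {"turn": [0, 0, 0], "travel": [1, -2, 103], "fingers": 0}, {"turn": [0, 0, 0], "travel": [1, -2, 103], "fingers": 0}, {"turn": [0, 0, 0], "travel": [1, -2, 103], "fingers": 0}, {"turn": [0, 0, 0], "travel": [1, -2, 103], "fingers": 0}])

```text
time_s: 36.48
eef_pos: [0.6792, 0.0518, 0.0578]
orientation: [-3.141, 0.0, 0.239]
force: [-2.0, 3.7, 4.1]
finger_gap: 0.0137
```

drive_tool(deltas=[{"turn": [0, 0, 0.12], "travel": [0, 0, 0], "fingers": 0}, {"turn": [0, 0, 0.24], "travel": [0, 0, 0], "fingers": 0}, {"turn": [0, 0, 0.36], "travel": [0, 0, 0], "fingers": 0}, {"turn": [0, 0, 0.48], "travel": [0, 0, 0], "fingers": 0}, {"turn": [0, 0, 0.6], "travel": [0, 0, 0], "fingers": 0}, {"turn": [0, 0, 0.7], "travel": [0, 0, 0], "fingers": 0}, {"turn": [0, 0, 0.76], "travel": [0, 0, 0], "fingers": 0}, {"turn": [0, 0, 0.76], "travel": [0, 0, 0], "fingers": 0}, {"turn": [0, 0, 0.76], "travel": [0, 0, 0], "fingers": 0}, {"turn": [0, 0, 0.76], "travel": [0, 0, 0], "fingers": 45}, {"turn": [0, 0, 0.76], "travel": [0, 0, 0], "fingers": 45}, {"turn": [0, 0, 0.76], "travel": [0, 0, 0], "fingers": 45}, {"turn": [0, 0, 0.76], "travel": [0, 0, -40], "fingers": 45}, {"turn": [0, 0, 0.76], "travel": [0, 0, -80], "fingers": 45}, {"turn": [0, 0, 0.76], "travel": [0, 0, -120], "fingers": 45}, {"turn": [0, 0, 0.76], "travel": [0, 0, -140], "fingers": 45}, {"turn": [0, 0, 0.76], "travel": [0, 0, -140], "fingers": 45}, {"turn": [0, 0, 0.76], "travel": [0, 0, -140], "fingers": 45}])

```text
time_s: 37.98
eef_pos: [0.6801, 0.0519, 0.1994]
orientation: [-3.139, -0.002, -0.52]
force: [-0.8, 0.8, -0.4]
finger_gap: 0.0453
```

```bash
python3 -c "
from h import *
print(knob('wrist'));see()
p,d=read_camera('wrist');a=cv2.resize(p,(400,300));p,d=read_camera('top');b=p[100:330,120:520]
cv2.imwrite('pics/end.png',np.vstack([a,b])[:,:,::-1])"
```

```text
(1037, ((678.5433959960938, 50.01080322265625), (13.403593063354492, 40.86345672607422), 59.84208679199219))
('red', 'z0.075', [0.628, -0.326])
('red', 'z0.081', [0.534, -0.337])
('red', 'z0.081', [0.439, -0.346])
('green', 'z0.081', [0.637, 0.309])
('green', 'z0.076', [0.541, 0.31])
('green', 'z0.080', [0.447, 0.317])
```

View pics/end.png

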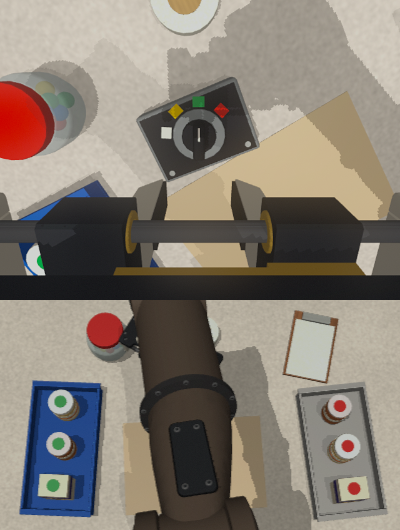

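The pointer (199,133) is on green (198,102). The crate holds the three green-stickered items and the tray holds the three red-stickered ones. The gripper is clear of everything, so I'm handing the job in.

```bash
python3 -c "
from h import *
print(manip.sign_off())"
```

```text
the job is handed in; nothing more can be done
None
```

The job is done and handed in at about 38 s of robot time; the sign-off gave no verdict. I turned the larger panel's selector from green to yellow first. I then sorted all six items, green-stickered into the blue crate and red-stickered into the grey tray, and turned the selector back to green.

**Last checks:**
- **Items:** all six stand upright on the box floors. Their tops read 75–76 mm for the cans and 80–81 mm for the jars and cartons, as expected with the 6 mm floor.
- **Selector:** the knob sits at about -30°, on the green mark, and the gripper was open and clear of everything.
- **Left alone:** I saw no sign that the candy jar, clipboard or sticker roll moved, but I did not measure them. Nothing appeared to be knocked aside during the run.

**Disagreement:** the cameras differed by up to 5 mm on the knob's position at first. I gripped it between the two estimates, and both grips held.

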